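# Open the chip-box inspection flap to the red pointer and hold it

## Robot

A 6-joint arm with a two-finger parallel gripper is mounted at the origin on the work surface. World frame = base frame: x ahead of the robot, y to its left, z up, the work surface at z = 0. Lengths are in m, angles in rad, forces in N, time in s.
With the tool pointing down it reaches from about 0.325 to 0.775 m from the base axis. Payload 5.5 kg.
Tool frame: the origin (TCP) lies on the centre line of the jaws, within the pads' length; the fingertips stand 25 mm ahead of it and the grasp point (between the pads) lies 6 mm ahead of it (nose_length is the distance from the TCP to the fingertips, in m); z points along the fingers, y is the line along which they close (so a half turn about z gives the same grasp; the last joint's range is limited). The gripper opens to 88 mm and grips with 3 to 60 N. Pads are 20 mm wide; open, the fingers measure 115 mm over their backs; the gripper's body (75 mm by 178 mm) begins 61 mm behind the grasp point.
Start: joints at [1.154, 0.091, 1.231, -0, 1.82, -0.057], TCP at [0.211, 0.562, 0.248] pointing down, gripper open.
Joint ranges: [-2.87, 2.87], [-0.86, 2.18], [0.17, 2.46], [-1.51, 4.65], [0.06, 2.69], [-2.65, 2.65]. Speed limits (rad/s): [2.57, 2.57, 3.01, 3.14, 3.14, 3.14].

## Interface

Orientations are given as a unit quaternion [w, x, y, z].
In Python, from plant import state, get_image, get_calibration, close_job, nose_length gives the robot as it stands.
- The arm moves only by the tool arm_command, never from a script. Its argument "commands" is one flat list of numbers, 7 for each row, row after row: the turn, a rotation vector about the tool's x, y, z in degrees, then the shift along the tool's x, y, z in mm, then the opening in per cent of the stroke, from 0 (shut) to 100 (fully open). In form: [rx, ry, rz, x, y, z, gripper, rx, ry, rz, x, y, z, gripper, ...]. A call has 1 to 5 rows; each row shifts and turns the commanded pose from where the row before left it, along the tool's axes as they then stand; what a row does not reach is not made up. A row lasts 1/12 s, in which the tool goes at most 41.7 mm and 7.16 degrees, less where a joint would pass 70% of its speed; a pose out of reach is approached as far as the arm can. A call with a gripper value outside its range is refused whole. The fingers move at their own pace and stop on an object; "newtons" is the grip in N (left out, the last holds). Time passes only in rows, so rows that do not move let the fingers close. It gives the time, the measured TCP pose, the force, the opening and the grip force at its end, in the units of the state.
- state(): the state, without advancing time (a new reading comes with each control period).
- get_image(name): name is "side" or "top"; returns the picture (400x640x3 uint8, red, green, blue); there is no depth.
- get_calibration(name): a dict with "mtx" (3x3 intrinsics, pixels), "rvec" (rotation vector, rad) and "tvec" (3), from world to camera coordinates, as OpenCV has them. Camera axes: x right, y down, z forward; pixel columns grow to the right and rows downward; lengths in m; the calibration is good to about 2 mm. A picture is of the moment at which its call begins. get_calibration takes no time and is no camera call.
- close_job(): hands the job in; it is judged then, once.
The state is a dict: "time_s": time; "qpos": joint angles; "joint_vel": joint speeds; "joint_torque": joint torques, N m; "tcp_pos": TCP position; "tool_rot": TCP orientation; "force": force on the tool from outside, world axes, zero at the start; "torque": the same for the moment, N m; "gripper_width": opening from 0.0 (shut) to 1.0 (fully open); "gripper_force": force on a finger pad.
Only numpy, scipy, OpenCV 4.12 (cv2) and the standard library are available. Lean on these libraries where they do the work, as an engineer would, in place of code of your own. Each camera call takes 0.05 s, during which the arm holds its last target. There are 200 camera calls.

## Task

Lift the brass keeper collar up off its post on the blue chip box and set it down flat in the green tray without dropping it, leaving the flap shut meanwhile. Then take the flap by its black grip, swing it up until it lines up with the red pointer on the side scale, and finish holding it still there with the fingers: the flap falls shut if let go. Do not shift the pointer or the glue bottle, hammer and wooden pattern block.

Things in the scene. Friction and masses are not known exactly. Their poses are not given: they have to be found in the camera images.
- box: blue open-topped chip box fixed to the bench, 220 (x) x 260 (y) x 90 mm, turned up to 0.25 rad. Origin: centre of its underside; x from its front (post) to its back (hinge), y left, z up. The shut flap's top face is 100 mm above the bench. The steel post (14 mm diameter) stands at x -85 mm, y 0. A scale arc of radius 125 mm about the hinge stands upright along its left side at y +138 mm, 217 mm high
- post_top (a point): centre of the top end of the post, 150 mm above the bench and 50 mm above the shut flap; axes as the box
- collar: the brass keeper collar as a body; origin at the centre of its underside, z along its axis (upward at the start)
- collar_center (a point): centre of the loose brass collar, half-way up: a plain ring of 50 mm outer and 22 mm inner diameter, 35 mm high, about 0.4 kg, z along its axis. It starts round the post, lying flat on the shut flap; grasp it across its outside from above and lift it more than 50 mm to clear the post
- tray: green open tray fixed to the bench, left or right of the box, 150 x 150 mm outside, 25 mm high, walls and floor 6 mm thick. Origin: centre of its underside, on the bench
- flap (a joint): angle of the plywood flap: 0 = shut (level), grows as its front edge rises, stop at 1.4 rad. The hinge is free: the flap (about 0.5 kg) falls shut when let go
- flap_hinge (a point): point on the flap's hinge axis, mid-width, 95 mm above the bench; turns with the flap: y is the hinge axis (the box's y), -x points along the flap to its free front edge and rises as the flap opens, z is normal to its upper face. The flap reaches 210 mm from here, is 256 mm wide, 10 mm thick (5 mm above this point), with a 24 mm wide notch round the post
- flap_grip (a point): grasp point of the black grip, a fin on the flap's upper face: 16 mm thick along y (grasp across this), 32 mm long along x, 45 mm high. The point lies 125 mm along -x and 33 mm along +z from flap_hinge, in its frame: 28 mm above the flap's face, 17 mm below the fin's top; axes as flap_hinge. The fin can turn between the finger pads as the flap swings
- pointer (a joint): angle at which the red pointer is set, counted about the same axis and in the same sense as the flap's: the flap lines up with it when joint flap equals joint pointer. Between 0.6 and 1.05 rad; stiff, stays where it is unless pushed
- pointer_tip (a point): ball at the tip of the red pointer, a straight red bar 12 mm wide on the left side of the box at y = +151 mm, beside the scale; its tip is 160 mm from the hinge axis. -x points from the hinge to the tip, so the flap lines up with it when the x axes of both are parallel
- glue: white glue bottle with an orange cap, 56 mm in diameter, 130 mm high, standing on the bench on the other side of the box from the tray; origin at the centre of its underside. Leave it alone
- hammer: small hammer, 200 mm long, lying on the bench along its own x, beside the box; origin at its underside. Leave it alone
- pattern: wooden pattern block, 120 x 90 x 35 mm with a round boss 20 mm high on top; origin at the centre of its underside. Leave it alone

How it is judged:
By the outcome, as a careful person would: the job done as asked, in the order asked, and still so for the second after the job is handed in, while the arm keeps its last pose, push and grip.
It also fails if it takes over 58 s, if anything falls off the work surface, if the arm or the gripper's body presses on something with over 40 N, if the wrist force passes 120 N, or if a joint passes its speed limit or range.

## Working session

There is one attempt and no reset: what is moved stays moved. The work goes in short steps, Python scripts to look and compute and a tool call to move; the robot and the scene stay as the last step left them, time stands still between calls to the robot, and variables do not carry over. Pictures are saved under pics/ and viewed, at most 10 in all, crops included, and the job is handed in when it is done.

Besides the shell and the picture viewer there is one more tool, called as name(argument=value, ...), one argument or row to a line, values as JSON. arm_command: Moves the arm, as the interface text tells. Its arguments: {"type":"object","properties":{"commands":{"type":"array"},"newtons":{"type":"number"}},"required":["commands"]}

```bash
mkdir -p pics
python3 - <<'E'
from plant import *
import cv2
for n in("side","top"):
    cv2.imwrite(f"pics/{n}0.png",get_image(n)[:,:,::-1]); c=get_calibration(n); print(n,c)
s=state();print(s,nose_length)
E
```

```text
side {'mtx': array([[405.00247458,   0.        , 317.22381389],
       [  0.        , 405.00247458, 200.01031208],
       [  0.        ,   0.        ,   1.        ]]), 'rvec': array([ 2.30948376, -0.81898439,  0.32559172]), 'tvec': array([-0.42552482,  0.33785137,  0.89135471])}
top {'mtx': array([[512.74823152,   0.        , 311.66133904],
       [  0.        , 512.74823152, 198.40475477],
       [  0.        ,   0.        ,   1.        ]]), 'rvec': array([ 2.1230963 , -2.16577194,  0.15263381]), 'tvec': array([0.01120334, 0.57594856, 1.21545741])}
{'time_s': 0.1, 'qpos': array([ 1.15429533e+00,  9.18037668e-02,  1.23177068e+00, -4.41878794e-05,
        1.81977331e+00, -5.67092827e-02]), 'joint_vel': array([ 0.00053072, -0.00152459, -0.00257636,  0.00040191,  0.00063821,
        0.0006795 ]), 'joint_torque': array([ 1.33626494e-03, -4.47855198e+01, -4.07568669e+01,  6.99483929e-02,
        2.84312357e-02, -1.16456395e-04]), 'tcp_pos': array([0.21118009, 0.56137709, 0.24660486]), 'tool_rot': array([-1.84880295e-04,  1.78932381e-01,  9.83860982e-01, -8.58121464e-04]), 'force': array([ 0.33325298, -1.14226978,  0.15170783]), 'torque': array([0.00929787, 0.00378353, 0.00018372]), 'gripper_force': 0.0, 'gripper_width': 0.9971669208639533} 0.025
```

View pics/side0.png

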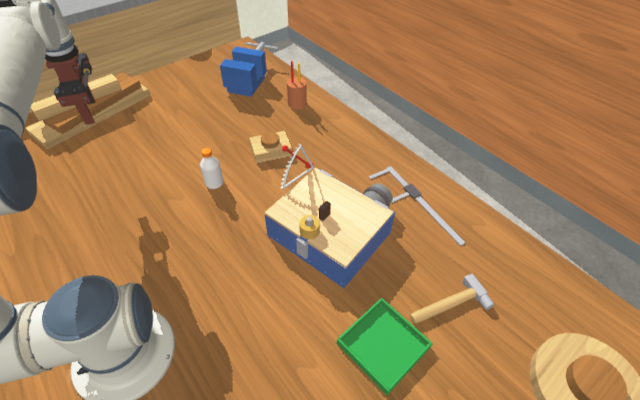

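View pics/top0.png

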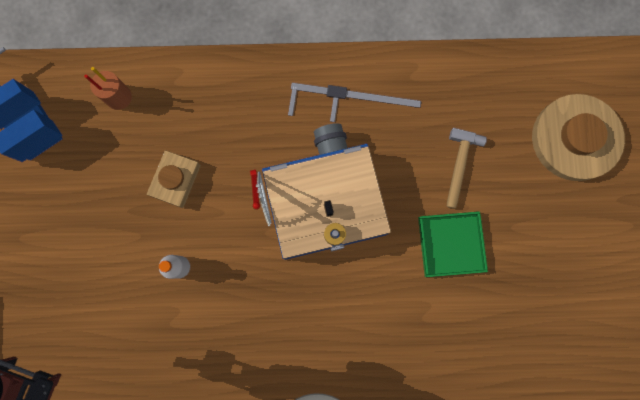

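The side view shows the collar at about (310,227), the grip at (325,210), the tray at (385,345) and the pointer's red ball near (285,149). In the top view they are at (335,234), (328,208), (455,244) and (255,190). The tray is right of the box and the glue is left of it.

```bash
cat > h.py <<'E'
import cv2,numpy as np
from plant import *
from scipy.spatial.transform import Rotation as R
def cam(n):
    c=get_calibration(n);M=cv2.Rodrigues(c["rvec"])[0];return c["mtx"],M,np.ravel(c["tvec"])
def ray(n,p):
    K,M,t=cam(n);d=M.T@np.linalg.solve(K,[p[0],p[1],1]);return -M.T@t,d
def onplane(n,p,nv,q):
    o,d=ray(n,p);nv=np.array(nv,float);return o+d*(nv@(np.array(q)-o))/(nv@d)
def onz(n,p,z): return onplane(n,p,[0,0,1],[0,0,z])
def tri(pt,ps):
    o1,d1=ray("top",pt);o2,d2=ray("side",ps)
    a=np.linalg.lstsq(np.c_[d1,-d2],o2-o1,rcond=None)[0]
    A=o1+a[0]*d1;B=o2+a[1]*d2;return (A+B)/2,np.linalg.norm(A-B)
def proj(n,P):
    K,M,t=cam(n);c=(K@(M@np.atleast_2d(P).T+t[:,None]));return (c[:2]/c[2]).T
def blob(m,roi):
    x0,y0,x1,y1=roi;z=np.zeros(m.shape,np.uint8);z[y0:y1,x0:x1]=m[y0:y1,x0:x1]*255
    cs=cv2.findContours(z,cv2.RETR_EXTERNAL,cv2.CHAIN_APPROX_NONE)[0]
    return max(cs,key=cv2.contourArea) if cs else None
def hsv(im): return [a.astype(int) for a in cv2.split(cv2.cvtColor(im,cv2.COLOR_RGB2HSV))]
E
python3 - <<'E'
from h import *
np.set_printoptions(precision=4,suppress=True)
T=cv2.imread("pics/top0.png")[:,:,::-1].copy();S=cv2.imread("pics/side0.png")[:,:,::-1].copy()
h,s,v=hsv(T)
g=blob((h>50)&(h<80)&(s>120),(400,190,510,300))
r=cv2.minAreaRect(g);c=cv2.boxPoints(r);P=np.array([onz("top",p,.025) for p in c]);print("tray",P[:,:2],P.mean(0),np.linalg.norm(P[0]-P[1]),np.linalg.norm(P[1]-P[2]))
# flap top: pale wood
m=(v>170)&(s<150)&(h<25); b=blob(m,(255,140,400,265));r=cv2.minAreaRect(b);c=cv2.boxPoints(r)
P=np.array([onz("top",p,.1) for p in c]);print("flap",c.tolist(),P[:,:2],P.mean(0),[np.linalg.norm(P[i]-P[i-1]) for i in range(4)])
e=P[1]-P[0];print("angles",np.arctan2(e[1],e[0]))
hs,ss,vs=hsv(S)
k=blob(v<60,(318,195,340,220));print("grip top",k.reshape(-1,2).mean(0),cv2.minAreaRect(k))
k=blob(vs<60,(315,198,335,222));print("grip side",cv2.minAreaRect(k))
red=lambda h,s,v:((h<6)|(h>174))&(s>150)&(v>90)
k=blob(red(h,s,v),(240,160,275,215));print("ptr top",cv2.minAreaRect(k))
k=blob(red(hs,ss,vs),(275,140,315,175));print("ptr side",cv2.minAreaRect(k))
br=(h>18)&(h<30)&(s>150)&(v>90)
k=blob(br,(318,218,352,250));print("collar top",cv2.minEnclosingCircle(k),[onz("top",cv2.minEnclosingCircle(k)[0],z) for z in (.1175,.135)])
k=blob((hs>18)&(hs<30)&(ss>150)&(vs>90),(295,212,325,242));print("collar side",cv2.minEnclosingCircle(k),cv2.boundingRect(k))
A=cv2.resize(T[140:270,235:405],None,fx=4,fy=4,interpolation=2)[:520];B=cv2.resize(S[135:290,255:400],None,fx=3.35,fy=3.35,interpolation=2)
cv2.imwrite("pics/c_t.png",A[:,:,::-1]);cv2.imwrite("pics/c_s.png",B[:,:,::-1])
E
```

```text
tray [[ 0.5287 -0.2628]
 [ 0.5399 -0.4205]
 [ 0.3903 -0.4239]
 [ 0.3795 -0.2688]] [ 0.4596 -0.344   0.025 ] 0.1581439463593022 0.1495928216588076
flap [[263.591064453125, 171.30564880371094], [368.93597412109375, 145.87754821777344], [389.65283203125, 231.7045135498047], [284.30792236328125, 257.13262939453125]] [[ 0.6344  0.1117]
 [ 0.6907 -0.1387]
 [ 0.486  -0.1793]
 [ 0.4324  0.0652]] [ 0.5609 -0.0353  0.1   ] [np.float64(0.2073043921669127), np.float64(0.25657072835030315), np.float64(0.20866152178405176), np.float64(0.25031462558734646)]
angles -1.3494937779026055
grip top [328.4286 208.2286] ((328.51922607421875, 208.0961456298828), (14.512594223022461, 6.471832275390625), 78.69007110595703)Traceback (most recent call last):
  File "<stdin>", line 13, in <module>
cv2.error: OpenCV(4.12.0) /io/opencv/modules/imgproc/src/convhull.cpp:143: error: (-215:Assertion failed) total >= 0 && (depth == CV_32F || depth == CV_32S) in function 'convexHull'
```

Run:
```python
from h import *
np.set_printoptions(precision=4,suppress=True)
T=cv2.imread("pics/top0.png")[:,:,::-1].copy();S=cv2.imread("pics/side0.png")[:,:,::-1].copy()
h,s,v=hsv(T);hs,ss,vs=hsv(S)
def mar(k): return None if k is None else cv2.minAreaRect(k)
k=blob(S.max(2)<75,(312,196,338,224));print("grip side",mar(k))
red=lambda h,s,v:((h<6)|(h>174))&(s>150)&(v>90)
k=blob(red(h,s,v),(240,160,275,215));print("ptr top",mar(k))
k=blob(red(hs,ss,vs),(275,140,315,175));print("ptr side",mar(k))
k=blob((h>18)&(h<30)&(s>150)&(v>90),(318,218,352,250))
if k is not None:
  c=cv2.minEnclosingCircle(k);print("collar top",c,[onz("top",c[0],z) for z in (.1175,.135)])
k=blob((hs>18)&(hs<30)&(ss>150)&(vs>90),(295,212,325,242));print("collar side",mar(k))
print(S[210,325],T[208,328],T[242,335],S[232,310])
A=cv2.resize(T[140:270,235:405],None,fx=4,fy=4,interpolation=2);B=cv2.resize(S[135:290,255:400],None,fx=3.5,fy=3.5,interpolation=2)
cv2.imwrite("pics/c_t.png",A[:,:,::-1]);cv2.imwrite("pics/c_s.png",B[:,:,::-1])
```

```text
grip side ((324.0, 211.5), (15.0, 10.0), 90.0)
ptr top ((254.54379272460938, 188.99615478515625), (38.29240417480469, 6.240460395812988), 84.95755004882812)
ptr side ((287.7010498046875, 149.4226837158203), (11.57494831085205, 4.873661994934082), 23.96249008178711)
collar top ((334.5, 233.5), 10.700567245483398) [array([ 0.4831, -0.0509,  0.1175]), array([ 0.4818, -0.0501,  0.135 ])]
collar side ((309.0, 226.5), (21.0, 18.0), 90.0)
[72 54 43] [26 26 29] [165 130  59] [165 132  67]
```

View pics/c_t.png

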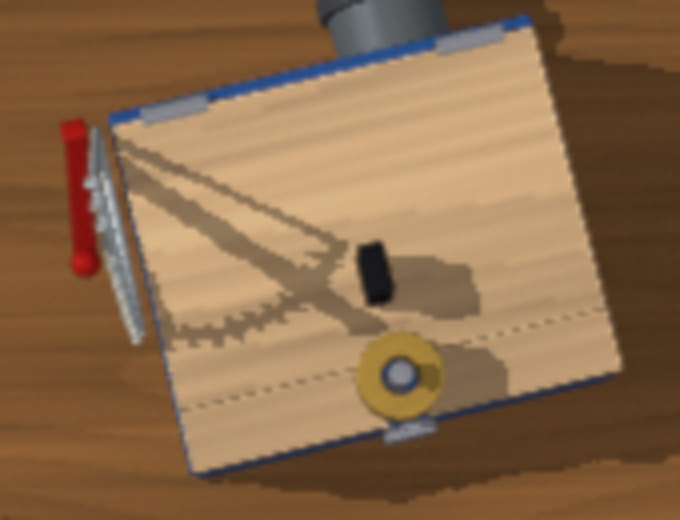

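View pics/c_s.png

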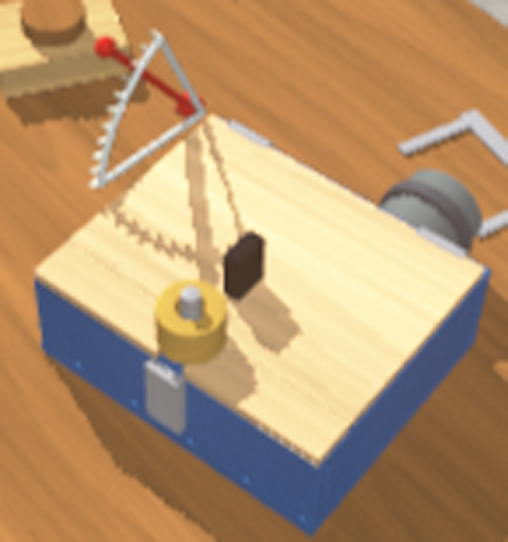

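The top crop puts the post top at full-image (335,233), the fin at (328.7,208) and the pointer ball at (256,205.8). The side crop puts the ball at (285,148.1), the pointer root at about (313.6,165.9) and the post top at (309.3,219.5).

Run:
```python
from h import *
np.set_printoptions(precision=4,suppress=True)
post,e=tri((335,233.2),(309.3,219.5));print("post",post,e)
# subpixel-ish centroid of red ball
c={k:onz("top",p,.1) for k,p in dict(fl=(283,258.5),fr=(390.5,232.5),bl=(263,170.5),br=(367.5,146)).items()}
print(c)
yaws=[];
for a,b in(("fl","bl"),("fr","br")): d=c[b]-c[a];yaws.append((np.arctan2(d[1],d[0]),np.linalg.norm(d)))
for a,b in(("fr","fl"),("br","bl")): d=c[b]-c[a];yaws.append((np.arctan2(-d[0],d[1]),np.linalg.norm(d)))
print(yaws)
collar=onz("top",(335,233.4),.135);print("collar",collar)
yaw=np.mean([y[0] for y in yaws]);cen=np.mean(list(c.values()),0)
Rz=R.from_euler("z",yaw).as_matrix()
# flap centre is box x = (hinge -210..0); hinge at x?
pb=Rz.T@(collar-cen);print("yaw",yaw,"cen",cen,"collar in flap-centre frame",pb)
pf=Rz.T@(onz("top",(328.7,208),.145)-cen);print("fin top rel",pf)
b,e=tri((256,205.8),(285,148.1));print("ball",b,e,Rz.T@(b-cen))
r,e=tri((253.25,171.75),(313.6,165.9));print("root",r,e,Rz.T@(r-cen))
# hinge line: flap centre +105 x
for xh in(.1,.105,.110):
  q=Rz.T@(b-cen);print(xh,np.arctan2(b[2]-.095,xh-q[0]),np.hypot(b[2]-.095,xh-q[0]))
pl=cen+Rz@[0,.151,0]
print("plane",[Rz.T@(onplane(n,p,Rz[:,1],pl)-cen) for n,p in(("side",(285,148.1)),("top",(256,205.8)),("side",(313.6,165.9)))])
print(R.from_quat([.178932381,.983860982,0,0]).as_euler("zyx"),R.from_quat([.178932381,.983860982,0,0]).as_matrix())
```

```text
post [ 0.4817 -0.0509  0.1442] 2.650619206246872e-05
{'fl': array([0.4293, 0.0682, 0.1   ]), 'fr': array([ 0.4842, -0.1812,  0.1   ]), 'bl': array([0.6364, 0.113 , 0.1   ]), 'br': array([ 0.6905, -0.1352,  0.1   ])}
[(np.float64(0.21302748366749732), np.float64(0.21185044229562092)), (np.float64(0.21901531727269938), np.float64(0.2113703403279786)), (np.float64(0.21653438907527583), np.float64(0.25537986771424215)), (np.float64(0.21464762980164548), np.float64(0.2541129879791307))]
collar [ 0.482  -0.0513  0.135 ]
yaw 0.2158062049542795 cen [ 0.5601 -0.0338  0.1   ] collar in flap-centre frame [-0.08   -0.0004  0.035 ]
fin top rel [-0.0221  0.0003  0.045 ]
ball [0.5368 0.1159 0.2228] 0.001041577423705905 [0.0093 0.1512 0.1228]
root [0.641  0.1357 0.0827] 0.00869414679579683 [ 0.1154  0.1482 -0.0173]
0.1 0.9533925936414854 0.15669123210029334
0.105 0.9278512625637975 0.15963790072258527
0.11 0.9032511234456446 0.1626848993518451
plane [array([0.0098, 0.151 , 0.1226]), array([0.0078, 0.151 , 0.1298]), array([ 0.1258,  0.151 , -0.0261])]
[-2.7818  0.      3.1416] [[-0.936   0.3521  0.    ]
 [ 0.3521  0.936   0.    ]
 [ 0.      0.     -1.    ]]
```

arm_command(
  commands=[0,0,-6.6,0,0,0,100,0,0,-6.6,0,0,0,100,0,0,-6.6,0,0,0,100,0,0,-6.6,0,0,0,100,0,0,-6.6,0,0,0,100],
)

```text
time_s: 0.52
tcp_pos: [0.2112, 0.5615, 0.2469]
tool_rot: [-0.0, -0.111, 0.994, -0.001]
force: [-0.6, -0.5, -0.5]
gripper_width: 1.002
gripper_force: 0.0
```

arm_command(
  commands=[0,0,0,-7,-33,0,100,0,0,0,-7,-33,0,100,0,0,0,-7,-33,0,100,0,0,0,-7,-33,0,100,0,0,0,-7,-33,0,100],
)

```text
time_s: 0.93
tcp_pos: [0.281, 0.4064, 0.247]
tool_rot: [-0.0, -0.108, 0.994, -0.0]
force: [0.3, -0.4, 0.4]
gripper_width: 1.0
gripper_force: 0.0
```

arm_command(
  commands=[0,0,0,-7,-33,0,100,0,0,0,-7,-33,0,100,0,0,0,-7,-33,0,100,0,0,0,-7,-33,0,100,0,0,0,-7,-33,0,100],
)

```text
time_s: 1.35
tcp_pos: [0.3506, 0.2527, 0.2473]
tool_rot: [-0.0, -0.108, 0.994, -0.0]
force: [0.9, 0.1, 0.2]
gripper_width: 1.002
gripper_force: 0.0
```

arm_command(
  commands=[0,0,0,-7,-33,0,100,0,0,0,-7,-33,0,100,0,0,0,-7,-33,0,100,0,0,0,-7,-33,0,100,0,0,0,-7,-33,0,100],
)

```text
time_s: 1.77
tcp_pos: [0.4202, 0.099, 0.2474]
tool_rot: [-0.0, -0.108, 0.994, 0.0]
force: [0.2, 0.1, -0.5]
gripper_width: 1.001
gripper_force: 0.0
```

arm_command(
  commands=[0,0,0,-7,-33,0,100,0,0,0,-7,-33,0,100,0,0,0,-7,-33,0,100,0,0,0,-7,-33,0,100,0,0,0,0,0,0,100],
)

```text
time_s: 2.18
tcp_pos: [0.4766, -0.0268, 0.2463]
tool_rot: [-0.001, -0.105, 0.994, -0.001]
force: [-0.4, 0.8, 0.3]
gripper_width: 0.995
gripper_force: 0.0
```

arm_command(
  commands=[0,0,0,0,-25,0,100,0,0,0,0,0,29,100,0,0,0,0,0,29,100,0,0,0,0,0,29,100,0,0,0,0,0,0,100],
)

```text
time_s: 2.6
tcp_pos: [0.478, -0.0459, 0.1536]
tool_rot: [-0.005, -0.108, 0.994, 0.002]
force: [-0.0, 0.1, -1.4]
gripper_width: 1.001
gripper_force: 0.0
```

Run:
```python
from h import *
S=get_image("side");T=get_image("top");s=state();print(s["tcp_pos"],proj("side",s["tcp_pos"]+[0,0,-.006]))
B=cv2.resize(S[150:290,235:395],None,fx=3.5,fy=3.5,interpolation=2)
cv2.imwrite("pics/d_s.png",B[:,:,::-1])
```

```text
[ 0.48025655 -0.04622917  0.16004309] [[307.59644581 216.00569346]]
```

View pics/d_s.png

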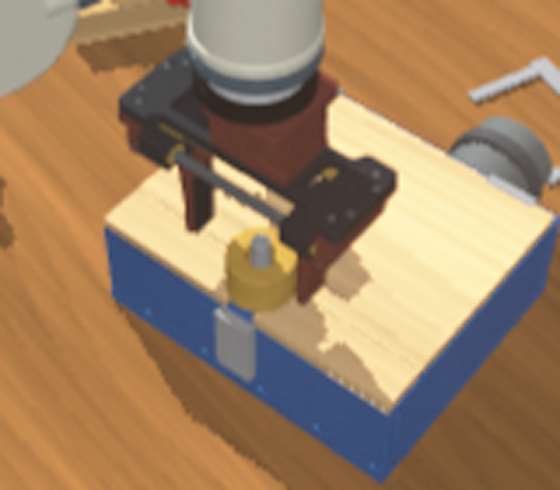

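The fingers straddle the collar but sit about 5 mm too far left. I'll shift by that, go down and close.

arm_command(
  commands=[0,0,0,-0.5,-5,0,100,0,0,0,0,0,15,100,0,0,0,0,0,14,100,0,0,0,0,0,0,100,0,0,0,0,0,0,100],
)

```text
time_s: 3.12
tcp_pos: [0.4831, -0.0516, 0.1332]
tool_rot: [0.001, -0.108, 0.994, -0.0]
force: [-1.0, 0.0, 0.7]
gripper_width: 0.999
gripper_force: 0.0
```

arm_command(
  commands=[0,0,0,0,0,0,40,0,0,0,0,0,0,40,0,0,0,0,0,0,40,0,0,0,0,0,0,40,0,0,0,0,0,0,40],
  newtons=30,
)

```text
time_s: 3.53
tcp_pos: [0.4827, -0.0515, 0.1321]
tool_rot: [0.0, -0.108, 0.994, -0.0]
force: [0.2, 0.5, -0.7]
gripper_width: 0.662
gripper_force: 0.0
```

arm_command(
  commands=[0,0,0,0,0,0,40,0,0,0,0,0,0,40,0,0,0,0,0,0,40,0,0,0,0,0,0,40,0,0,0,0,0,0,40],
)

```text
time_s: 3.95
tcp_pos: [0.4826, -0.0512, 0.1318]
tool_rot: [0.0, -0.108, 0.994, 0.0]
force: [-0.6, 3.2, 2.9]
gripper_width: 0.573
gripper_force: 30.0
```

arm_command(
  commands=[0,0,0,0,0,-5,40,0,0,0,0,0,-10,40,0,0,0,0,0,-15,40,0,0,0,0,0,-20,40,0,0,0,0,0,-20,40],
  newtons=35,
)

```text
time_s: 4.37
tcp_pos: [0.4821, -0.0517, 0.2021]
tool_rot: [-0.001, -0.108, 0.994, -0.0]
force: [0.2, -0.1, -2.8]
gripper_width: 0.572
gripper_force: 35.0
```

arm_command(
  commands=[0,0,0,0,0,-15,40,0,0,0,0,0,0,40,0,0,0,0,0,0,40,0,0,0,0,0,0,40,0,0,0,0,0,0,40],
)

```text
time_s: 4.78
tcp_pos: [0.482, -0.0515, 0.2149]
tool_rot: [-0.001, -0.108, 0.994, 0.0]
force: [-0.1, 0.8, -2.0]
gripper_width: 0.567
gripper_force: 35.0
```

Run:
```python
from h import *
np.set_printoptions(precision=4,suppress=True)
T=get_image("top");S=get_image("side");s=state();print(s["tcp_pos"],s["force"])
h,sa,v=hsv(T)
for n,im,roi in(("top",T,(400,190,510,300)),("side",S,(325,285,445,395))):
    h,sa,v=hsv(im);g=blob((h>50)&(h<80)&(sa>120),roi);c=cv2.approxPolyDP(cv2.convexHull(g),4,True).reshape(-1,2);print(n,c.tolist(),[onz(n,p,.025)[:2].round(4).tolist() for p in c])
cv2.imwrite("pics/e_s.png",S[80:,200:520][:,:,::-1])
```

```text
[ 0.4821 -0.0514  0.2152] [ 0.4433  0.1134 -2.6523]
top [[479, 212], [487, 271], [425, 276], [419, 217]] [[0.5362, -0.4132], [0.3916, -0.423], [0.3825, -0.2718], [0.5268, -0.2644]]
side [[381, 298], [431, 343], [387, 394], [337, 343]] [[0.5251, -0.2688], [0.5333, -0.415], [0.3822, -0.4274], [0.3726, -0.2846]]
```

View pics/e_s.png

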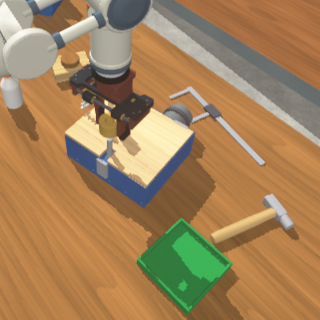

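The collar is held clear of the post, with its brass ring near (309,205) in the full side image, and the flap is still shut. Next I carry it to the tray, centred at about (0.457, -0.346).

arm_command(
  commands=[0,0,0,5,-16,0,40,0,0,0,8,-26,0,40,0,0,0,9,-29,0,40,0,0,0,9,-29,0,40,0,0,0,9,-29,0,40],
)

```text
time_s: 5.3
tcp_pos: [0.4707, -0.1871, 0.2158]
tool_rot: [-0.0, -0.108, 0.994, 0.0]
force: [-0.1, -0.7, -2.7]
gripper_width: 0.57
gripper_force: 35.0
```

arm_command(
  commands=[0,0,0,9,-29,0,40,0,0,0,9,-29,0,40,0,0,0,9,-29,0,40,0,0,0,9,-29,0,40,0,0,0,8,-26,0,40],
)

```text
time_s: 5.72
tcp_pos: [0.4579, -0.3359, 0.2156]
tool_rot: [-0.001, -0.108, 0.994, 0.0]
force: [-0.1, -0.3, -3.8]
gripper_width: 0.57
gripper_force: 35.0
```

arm_command(
  commands=[0,0,0,3,-11,0,40,0,0,0,0,0,20,40,0,0,0,0,0,30,40,0,0,0,0,0,30,40,0,0,0,0,0,30,40],
)

```text
time_s: 6.13
tcp_pos: [0.458, -0.3451, 0.105]
tool_rot: [-0.0, -0.108, 0.994, 0.0]
force: [0.4, -0.1, -3.4]
gripper_width: 0.576
gripper_force: 35.0
```

arm_command(
  commands=[0,0,0,0,0,25,40,0,0,0,0,0,15,40,0,0,0,0,0,5,40,0,0,0,0,0,0,40,0,0,0,0,0,0,40],
)

```text
time_s: 6.55
tcp_pos: [0.4584, -0.3455, 0.0623]
tool_rot: [0.0, -0.108, 0.994, -0.0]
force: [-0.0, 0.1, -2.6]
gripper_width: 0.569
gripper_force: 35.0
```

arm_command(
  commands=[0,0,0,0,0,10,40,0,0,0,0,0,8,40,0,0,0,0,0,3,40,0,0,0,0,0,1,40,0,0,0,0,0,0,40],
)

```text
time_s: 6.97
tcp_pos: [0.4579, -0.3454, 0.0392]
tool_rot: [-0.0, -0.108, 0.994, 0.0]
force: [-0.1, 0.1, -3.5]
gripper_width: 0.572
gripper_force: 35.0
```

arm_command(
  commands=[0,0,0,0,0,1,40,0,0,0,0,0,0,40,0,0,0,0,0,0,40],
)

```text
time_s: 7.22
tcp_pos: [0.4582, -0.3457, 0.039]
tool_rot: [0.0, -0.108, 0.994, -0.0]
force: [1.1, -0.2, -3.0]
gripper_width: 0.568
gripper_force: 35.0
```

arm_command(
  commands=[0,0,0,0,0,0.5,40,0,0,0,0,0,0.5,40,0,0,0,0,0,0.5,40,0,0,0,0,0,0,40,0,0,0,0,0,0,40],
)

```text
time_s: 7.63
tcp_pos: [0.4582, -0.3457, 0.0379]
tool_rot: [0.0, -0.108, 0.994, -0.0]
force: [-1.0, 0.7, 3.2]
gripper_width: 0.572
gripper_force: 35.0
```

The force went from -3 to +3 N, so the collar is on the tray floor. I'll release it and rise.

arm_command(
  commands=[0,0,0,0,0,0,80,0,0,0,0,0,0,80,0,0,0,0,0,0,80,0,0,0,0,0,0,80,0,0,0,0,0,0,80],
)

```text
time_s: 8.05
tcp_pos: [0.4581, -0.3456, 0.037]
tool_rot: [0.0, -0.108, 0.994, -0.0]
force: [-0.3, 0.1, 0.6]
gripper_width: 0.8
gripper_force: 0.0
```

arm_command(
  commands=[0,0,0,0,0,-10,80,0,0,0,0,0,-20,80,0,0,0,0,0,-35,80,0,0,0,0,0,-40,80,0,0,0,0,0,-40,80],
)

```text
time_s: 8.47
tcp_pos: [0.4576, -0.3452, 0.1838]
tool_rot: [-0.0, -0.108, 0.994, 0.0]
force: [0.1, 0.0, 0.2]
gripper_width: 0.804
gripper_force: 0.0
```

arm_command(
  commands=[0,0,0,0,0,-40,80,0,0,0,0,0,-30,80,0,0,0,0,0,0,80],
)

```text
time_s: 8.72
tcp_pos: [0.4594, -0.3467, 0.2621]
tool_rot: [0.005, -0.108, 0.994, -0.005]
force: [-0.1, -1.1, 0.5]
gripper_width: 0.802
gripper_force: 0.0
```

Run:
```python
from h import *
T=get_image("top");S=get_image("side");s=state();print(s["tcp_pos"])
A=cv2.resize(T[130:290,235:500],None,fx=2.2,fy=2.2,interpolation=2);B=cv2.resize(S[280:400,320:450],None,fx=1.7,fy=1.7,interpolation=2)
h=max(A.shape[0],B.shape[0]);o=np.zeros((h,A.shape[1]+B.shape[1],3),np.uint8);o[:A.shape[0],:A.shape[1]]=A;o[:B.shape[0],A.shape[1]:]=B
cv2.imwrite("pics/f.png",o[:,:,::-1])
```

```text
[ 0.45850221 -0.34595752  0.25474359]
```

View pics/f.png

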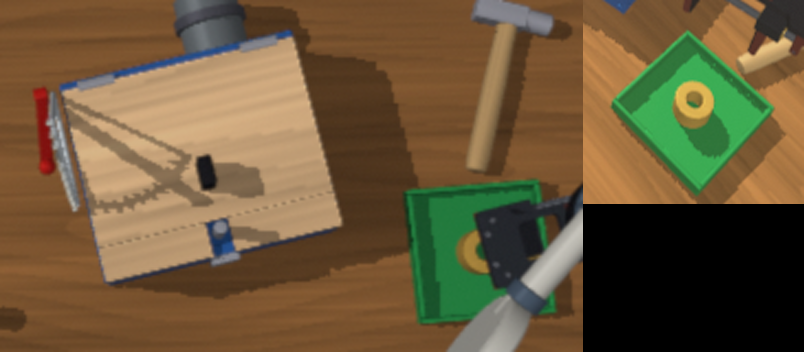

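The collar lies flat in the tray, ring near (693,103) in the inset, and the flap is shut. The fin is at full-image (328,208), which puts it at world (0.539, -0.038).

arm_command(
  commands=[0,0,0,-10,20,0,70,0,0,0,-15,29,0,70,0,0,0,-15,29,0,70,0,0,0,-15,29,0,70,0,0,0,-15,29,0,70],
)

```text
time_s: 9.23
tcp_pos: [0.4968, -0.1962, 0.2498]
tool_rot: [-0.002, -0.108, 0.994, 0.001]
force: [0.8, 0.3, 0.0]
gripper_width: 0.701
gripper_force: 0.0
```

arm_command(
  commands=[0,0,0,-15,29,0,70,0,0,0,-15,29,0,70,0,0,0,-15,29,0,70,0,0,0,-15,29,0,70,0,0,0,-10,20,0,70],
)

```text
time_s: 9.65
tcp_pos: [0.5362, -0.0471, 0.2499]
tool_rot: [-0.002, -0.109, 0.994, 0.001]
force: [0.8, -0.1, -0.7]
gripper_width: 0.7
gripper_force: 0.0
```

arm_command(
  commands=[0,0,0,-4,11,0,70,0,0,0,0,0,30,70,0,0,0,0,0,30,70,0,0,0,0,0,10,70,0,0,0,0,0,0,70],
)

```text
time_s: 10.07
tcp_pos: [0.5359, -0.0385, 0.1774]
tool_rot: [-0.004, -0.108, 0.994, 0.001]
force: [0.5, 0.1, 0.5]
gripper_width: 0.701
gripper_force: 0.0
```

arm_command(
  commands=[0,0,0,0,0,0,70,0,0,0,0,0,0,70],
)

```text
time_s: 10.23
tcp_pos: [0.5385, -0.0388, 0.1838]
tool_rot: [0.001, -0.108, 0.994, -0.0]
force: [-0.3, 0.3, 0.2]
gripper_width: 0.697
gripper_force: 0.0
```

arm_command(
  commands=[0,0,0,0,0,20,70,0,0,0,0,0,18,70,0,0,0,0,0,10,70,0,0,0,0,0,0,70,0,0,0,0,0,0,70],
)

```text
time_s: 10.65
tcp_pos: [0.5382, -0.0385, 0.135]
tool_rot: [0.0, -0.108, 0.994, -0.0]
force: [0.9, 0.9, 0.1]
gripper_width: 0.703
gripper_force: 0.0
```

arm_command(
  commands=[0,0,0,0,0,0,5,0,0,0,0,0,0,5,0,0,0,0,0,0,5,0,0,0,0,0,0,5,0,0,0,0,0,0,5],
  newtons=25,
)

```text
time_s: 11.07
tcp_pos: [0.5382, -0.0383, 0.1346]
tool_rot: [0.0, -0.108, 0.994, -0.0]
force: [0.4, -0.1, 0.1]
gripper_width: 0.359
gripper_force: 0.0
```

arm_command(
  commands=[0,0,0,0,0,0,5,0,0,0,0,0,0,5,0,0,0,0,0,0,5,0,0,0,0,0,0,5,0,0,0,0,0,0,5],
)

```text
time_s: 11.48
tcp_pos: [0.538, -0.0381, 0.1341]
tool_rot: [-0.0, -0.108, 0.994, 0.0]
force: [-0.2, 1.9, 0.3]
gripper_width: 0.18
gripper_force: 25.0
```

The opening is 16 mm, so the fin is held. Now I'll swing along the arc slowly.

arm_command(
  commands=[0,0,0,-1.7,0,-6.2,5,0,0,0,-2.2,0,-6.1,5,0,0,0,-2.5,0,-6,5,0,0,0,-2.7,0,-5.9,5,0,0,0,-3,0,-5.7,5],
)

```text
time_s: 11.9
tcp_pos: [0.5499, -0.0355, 0.164]
tool_rot: [-0.001, -0.108, 0.994, 0.0]
force: [2.1, 1.6, -9.9]
gripper_width: 0.181
gripper_force: 25.0
```

arm_command(
  commands=[0,0,0,-3.2,0,-5.6,5,0,0,0,-3.6,0,-5.4,5,0,0,0,-3.8,0,-5.2,5,0,0,0,-4.1,0,-5,5,0,0,0,-4.3,0,-4.8,5],
)

```text
time_s: 12.32
tcp_pos: [0.5686, -0.0314, 0.1903]
tool_rot: [-0.0, -0.108, 0.994, 0.0]
force: [0.8, 1.5, -10.2]
gripper_width: 0.179
gripper_force: 25.0
```

arm_command(
  commands=[0,0,0,-4.6,0,-4.6,5,0,0,0,-4.8,0,-4.3,5,0,0,0,-5,0,-4.1,5,0,0,0,-5.2,0,-3.9,5,0,0,0,0,0,0,5],
)

```text
time_s: 12.73
tcp_pos: [0.5885, -0.027, 0.2077]
tool_rot: [0.001, -0.108, 0.994, 0.0]
force: [-0.3, 2.5, -7.5]
gripper_width: 0.179
gripper_force: 25.0
```

arm_command(
  commands=[0,0,0,-5.2,0,-3.4,5,0,0,0,-5.4,0,-3.1,5,0,0,0,-5.6,0,-2.9,5,0,0,0,-5.1,0,-2.5,5,0,0,0,0,0,0,5],
)

```text
time_s: 13.15
tcp_pos: [0.6093, -0.0225, 0.2195]
tool_rot: [0.001, -0.108, 0.994, 0.0]
force: [-2.1, 4.5, -6.4]
gripper_width: 0.181
gripper_force: 25.0
```

arm_command(
  commands=[0,0,0,0,0,0,5,0,0,0,0,0,0,5,0,0,0,0,0,0,5],
)

```text
time_s: 13.4
tcp_pos: [0.6089, -0.0226, 0.2193]
tool_rot: [0.001, -0.108, 0.994, 0.0]
force: [0.8, 4.3, -6.9]
gripper_width: 0.182
gripper_force: 25.0
```

Run:
```python
from h import *
T=get_image("top");S=get_image("side");s=state();print(s["tcp_pos"],s["force"])
cv2.imwrite("pics/g_top.png",T[:,:,::-1]);cv2.imwrite("pics/g_side.png",S[:,:,::-1])
A=cv2.resize(T[130:270,235:405],None,fx=2.3,fy=2.3,interpolation=2);B=cv2.resize(S[110:290,245:395],None,fx=2.7,fy=2.7,interpolation=2)
o=np.zeros((max(A.shape[0],B.shape[0]),A.shape[1]+B.shape[1],3),np.uint8);o[:A.shape[0],:A.shape[1]]=A;o[:B.shape[0],A.shape[1]:]=B
print(A.shape,B.shape)
cv2.imwrite("pics/g.png",o[:,:,::-1])
```

```text
[ 0.60882399 -0.02260838  0.21928313] [ 1.94815552  4.1201147  -6.45854155]
(322, 391, 3) (486, 405, 3)
```

View pics/g.png

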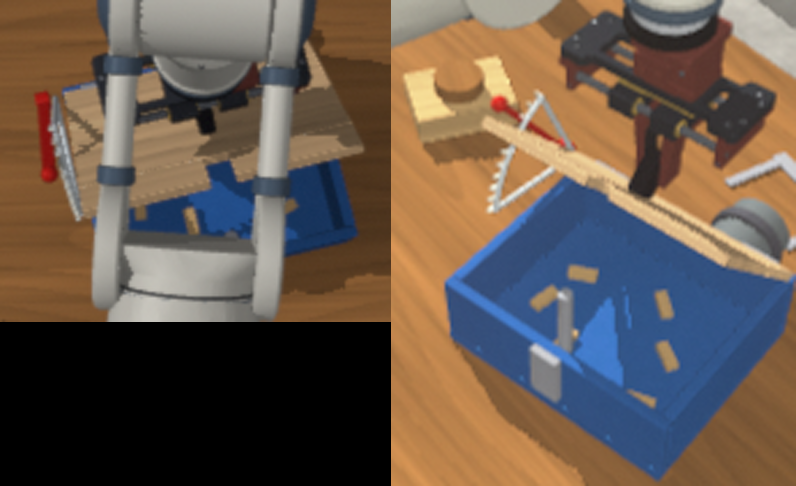

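The picture shows the flap raised with the fin held. Its left free corner is at about (280.6,155.2) in the side image and (271,225) in the top one; the right free corner is at about (394,212) and (393,196). Next I compare model predictions with these pixels.

Run:
```python
from h import *
np.set_printoptions(precision=1,suppress=True)
Rz=R.from_euler("z",.2158).as_matrix();H=np.array([.6627,-.0113,.095])
def fp(th,r,y,n): c,s=np.cos(th),np.sin(th); return H+Rz@np.array([-(r*c-n*s),y,r*s+n*c])
S0=cv2.imread("pics/side0.png")[:,:,::-1].copy();T0=cv2.imread("pics/top0.png")[:,:,::-1].copy()
print("shut FL,FR,BR top-face side",proj("side",[fp(0,.21,.128,.005),fp(0,.21,-.128,.005),fp(0,0,-.128,.005)]).tolist(),"meas 265.6,214.1 345.9,267.9 394.4,211.6")
for n,f in(("side",S0),("side",cv2.imread("pics/g_side.png")[:,:,::-1].copy()),("top",T0),("top",cv2.imread("pics/g_top.png")[:,:,::-1].copy())):
    a=f.astype(int);red=np.clip(a[:,:,0]-2*np.maximum(a[:,:,1],a[:,:,2]),0,None).astype(float)
    x0,y0,x1,y1=(275,140,320,175) if n=="side" else (240,160,275,215)
    ys,xs=np.nonzero(red[y0:y1,x0:x1]>30);w=red[y0:y1,x0:x1][ys,xs];xs=xs+x0;ys=ys+y0
    vx,vy,mx,my=cv2.fitLine(np.c_[xs,ys].astype(np.float32),cv2.DIST_L2,0,.01,.01).ravel()
    b=(xs<xs.min()+5) if n=="side" else (ys>ys.max()-5)
    print(n,"bar dir %.3f"%np.arctan2(vy*np.sign(vx),abs(vx)),"end centroid",xs[b].mean(),ys[b].mean(),"range",xs.min(),xs.max(),ys.min(),ys.max())
for th in(.86,.89,.92,.95,.98):
    b,r=fp(th,.16,.151,0),fp(th,.03,.151,0)
    for n in("side","top"):
        p=proj(n,[b,r,fp(th,.21,.128,.005),fp(th,.21,.128,-.005),fp(th,.21,-.128,.005),fp(th,.21,-.128,-.005)]);d=p[0]-p[1];print(th,n,"ball",p[0],"dir %.3f"%np.arctan2(d[1]*np.sign(-d[0])*-1,abs(d[0])),"FL t/b",p[2],p[3],"FR t/b",p[4],p[5])
```

```text
shut FL,FR,BR top-face side [[264.2715850105849, 211.4718010249853], [345.84089256709694, 265.4837598190295], [393.43728507847794, 210.74296124526265]] meas 265.6,214.1 345.9,267.9 394.4,211.6
side bar dir 0.627 end centroid 284.3809523809524 148.0 range 282 309 146 167
side bar dir 0.583 end centroid 284.3809523809524 148.0 range 282 308 146 163
top bar dir 1.486 end centroid 255.83870967741936 205.7741935483871 range 250 259 170 208
top bar dir 1.487 end centroid 255.83870967741936 205.7741935483871 range 250 259 170 208
0.86 side ball [282.7 151.9] dir 0.445 FL t/b [281.  149.4] [279.  153.2] FR t/b [372.1 201. ] [369.8 205.1]
0.86 top ball [257.5 209.9] dir 1.460 FL t/b [269.5 218.6] [270.6 222.5] FR t/b [392.3 189.3] [392.8 193.3]
0.89 side ball [283.6 150.2] dir 0.511 FL t/b [282.3 147.1] [280.3 150.8] FR t/b [373.6 198.4] [371.2 202.5]
0.89 top ball [256.9 208. ] dir 1.470 FL t/b [268.8 216. ] [269.9 220.1] FR t/b [392.  186.6] [392.5 190.8]
0.92 side ball [284.6 148.5] dir 0.577 FL t/b [283.7 144.8] [281.6 148.5] FR t/b [375.1 195.8] [372.7 199.9]
0.92 top ball [256.4 206.1] dir 1.481 FL t/b [268.1 213.3] [269.2 217.5] FR t/b [391.7 183.9] [392.2 188.2]
0.95 side ball [285.5 146.9] dir 0.642 FL t/b [285.  142.5] [282.9 146.1] FR t/b [376.7 193.2] [374.2 197.3]
0.95 top ball [255.8 204.2] dir 1.493 FL t/b [267.3 210.6] [268.5 214.9] FR t/b [391.3 181.1] [391.9 185.5]
0.98 side ball [286.5 145.2] dir 0.707 FL t/b [286.5 140.2] [284.2 143.8] FR t/b [378.2 190.7] [375.8 194.7]
0.98 top ball [255.3 202.2] dir 1.507 FL t/b [266.6 207.9] [267.8 212.2] FR t/b [390.9 178.3] [391.5 182.8]
```

```bash
cat >> h.py <<'E'
Rz=R.from_euler("z",.2158).as_matrix();H=np.array([.6627,-.0113,.095])
def ang(n,p,rho):
    o,d=ray(n,p);o=Rz.T@(o-H);d=Rz.T@d
    a=d[0]**2+d[2]**2;b=2*(o[0]*d[0]+o[2]*d[2]);c=o[0]**2+o[2]**2-rho**2
    D=b*b-4*a*c
    if D<0: return None
    t=(-b-D**.5)/2/a;q=o+d*t;return np.arctan2(q[2],-q[0]),q[1]
def flaptop(T):
    rho=np.hypot(.21,.005);out=[]
    a=T.astype(float);f=a[:,:,0]-a[:,:,2]
    for x in list(range(262,278))+list(range(295,326,2))+list(range(340,350,2))+list(range(358,392,2)):
        col=f[:,x];y0=int(225-(x-271)*.24);seg=col[y0-14:y0+12];g=np.diff(cv2.GaussianBlur(seg[:,None],(1,3),0).ravel());k=int(np.argmin(g))
        if 0<k<len(g)-1 and g[k]<-15:
            off=(g[k+1]-g[k-1])/(2*(2*g[k]-g[k-1]-g[k+1]));y=y0-14+k+off+.5
            A=ang("top",(x,y),rho)
            if A: out.append((x,round(y,1),round(A[0]+.0238,3),round(A[1],3)))
    return out
E
python3 - <<'E'
from h import *
T=cv2.imread("pics/g_top.png")[:,:,::-1].copy();S=cv2.imread("pics/g_side.png")[:,:,::-1].copy()
o=flaptop(T);print(*o,sep="\n");print("median",np.median([q[2] for q in o]))
print("ball top",ang("top",(255.84,205.77),.16),"side",ang("side",(284.4,148.0),.16),ang("side",(285,148.1),.16))
A=cv2.resize(T[160:240,245:405],None,fx=5,fy=5,interpolation=cv2.INTER_NEAREST);B=cv2.resize(S[135:175,270:375],None,fx=5,fy=5,interpolation=cv2.INTER_NEAREST)
B=np.pad(B,((0,0),(0,A.shape[1]-B.shape[1]),(0,0)));cv2.imwrite("pics/k.png",np.vstack([A,B])[:,:,::-1])
E
```

```text
(275, np.float64(223.9), np.float64(0.831), np.float64(0.12))
(276, np.float64(223.8), np.float64(0.83), np.float64(0.118))
(295, np.float64(225.3), np.float64(0.755), np.float64(0.081))
(297, np.float64(225.1), np.float64(0.751), np.float64(0.077))
(299, np.float64(218.4), np.float64(0.829), np.float64(0.07))
(301, np.float64(217.8), np.float64(0.831), np.float64(0.066))
(303, np.float64(217.5), np.float64(0.829), np.float64(0.062))
(305, np.float64(216.9), np.float64(0.83), np.float64(0.057))
(307, np.float64(216.4), np.float64(0.829), np.float64(0.053))
(309, np.float64(215.9), np.float64(0.83), np.float64(0.049))
(311, np.float64(215.6), np.float64(0.828), np.float64(0.045))
(313, np.float64(215.0), np.float64(0.83), np.float64(0.041))
(315, np.float64(214.6), np.float64(0.828), np.float64(0.037))
(317, np.float64(213.9), np.float64(0.831), np.float64(0.032))
(319, np.float64(213.5), np.float64(0.83), np.float64(0.028))
(321, np.float64(212.9), np.float64(0.831), np.float64(0.024))
(323, np.float64(212.6), np.float64(0.83), np.float64(0.02))
(325, np.float64(212.1), np.float64(0.
[... 626 characters left out ...]
loat64(0.832), np.float64(-0.075))
(370, np.float64(201.3), np.float64(0.83), np.float64(-0.079))
(372, np.float64(200.8), np.float64(0.83), np.float64(-0.083))
(374, np.float64(200.4), np.float64(0.83), np.float64(-0.088))
(376, np.float64(199.8), np.float64(0.831), np.float64(-0.092))
(378, np.float64(199.4), np.float64(0.83), np.float64(-0.096))
(380, np.float64(198.8), np.float64(0.832), np.float64(-0.1))
(382, np.float64(199.4), np.float64(0.819), np.float64(-0.104))
median 0.83
ball top (np.float64(0.9269384592588021), np.float64(0.15187803840445296)) side (np.float64(0.9261874344029818), np.float64(0.15219492473309826)) (np.float64(0.9293998796536493), np.float64(0.15055007680245824))
```

View pics/k.png

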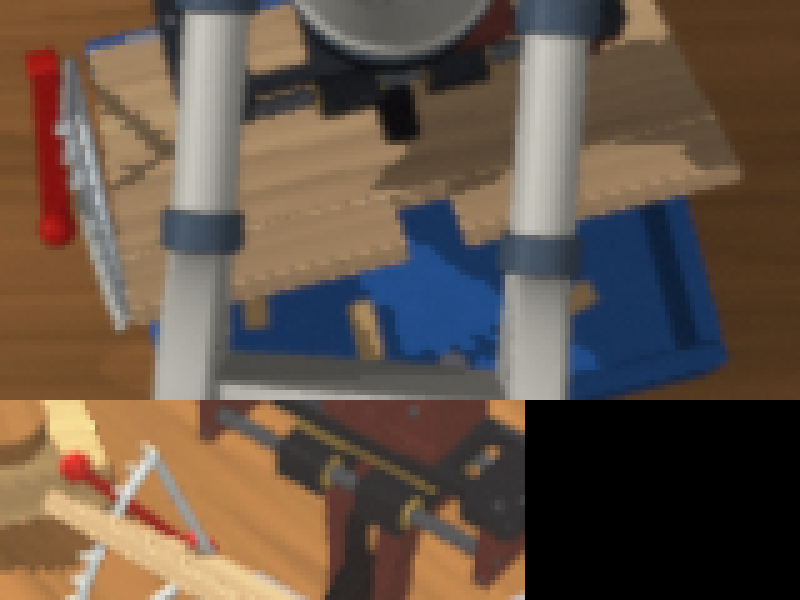

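The flap reads 0.830 rad, consistent along its whole free edge, and the pointer reads 0.927 in both views. The flap must rise another 0.097 rad, so I'll grip firmer and continue the arc.

arm_command(
  commands=[0,0,0,0,0,0,5,0,0,0,-3,0,-1.3,5,0,0,0,-3,0,-1.2,5,0,0,0,-3,0,-1.1,5,0,0,0,0,0,0,5],
  newtons=45,
)

```text
time_s: 13.92
tcp_pos: [0.6156, -0.0211, 0.2219]
tool_rot: [-0.003, -0.108, 0.994, 0.0]
force: [-6.4, 3.3, -4.3]
gripper_width: 0.178
gripper_force: 45.0
```

arm_command(
  commands=[0,0,0,0,0,0,5,0,0,0,0,0,0,5,0,0,0,0,0,0,5],
)

```text
time_s: 14.17
tcp_pos: [0.6155, -0.0211, 0.2218]
tool_rot: [-0.003, -0.108, 0.994, 0.0]
force: [-6.8, 2.4, -6.1]
gripper_width: 0.175
gripper_force: 45.0
```

```bash
cat > m.py <<'E'
from h import *
T=get_image("top");s=state();o=flaptop(T)
print(s["time_s"],s["tcp_pos"],s["force"],"flap",np.median([q[2] for q in o]),np.percentile([q[2] for q in o],[25,75]),len(o))
a=T.astype(int);r=a[:,:,0]-2*np.maximum(a[:,:,1],a[:,:,2]);ys,xs=np.nonzero(r[160:215,240:275]>30);b=ys>ys.max()-5;print("ptr",ang("top",(xs[b].mean()+240,ys[b].mean()+160),.16))
E
python3 m.py
```

```text
14.2167 [ 0.61548423 -0.02112697  0.22185105] [-6.52050007  2.45050236 -5.67782555] flap 0.879 [0.878 0.88 ] 36
ptr (np.float64(0.9268824110653956), np.float64(0.1518830259266824))
```

arm_command(
  commands=[0,0,0,-2.5,0,-0.9,5,0,0,0,-2.5,0,-0.8,5,0,0,0,-1.5,0,-0.6,5,0,0,0,0,0,0,5,0,0,0,0,0,0,5],
)

```text
time_s: 14.63
tcp_pos: [0.6217, -0.0198, 0.224]
tool_rot: [-0.003, -0.108, 0.994, 0.0]
force: [-6.0, 3.5, -6.1]
gripper_width: 0.175
gripper_force: 45.0
```

arm_command(
  commands=[0,0,0,0,0,0,5,0,0,0,0,0,0,5,0,0,0,0,0,0,5],
)

```text
time_s: 14.88
tcp_pos: [0.6217, -0.0198, 0.2239]
tool_rot: [-0.003, -0.108, 0.994, 0.0]
force: [-5.5, 2.6, -6.8]
gripper_width: 0.183
gripper_force: 45.0
```

```bash
python3 m.py
```

```text
14.9333 [ 0.62172105 -0.01975914  0.22392872] [-7.6700199   3.38615965 -7.08767376] flap 0.923 [0.922 0.924] 37
ptr (np.float64(0.9268824110653956), np.float64(0.1518830259266824))
```

The flap reads 0.923. My ball pick may lean toward the tip, so I'll check it with a circle fit before finishing.

Run:
```python
from h import *
for n,roi,rho in(("top",(245,160,272,215),0),("side",(276,138,300,160),0)):
    im=get_image(n) if n=="top" else cv2.imread("pics/side0.png")[:,:,::-1].copy()
    x0,y0,x1,y1=roi;a=cv2.resize(im[y0:y1,x0:x1],None,fx=8,fy=8,interpolation=cv2.INTER_CUBIC).astype(float)
    m=((a[:,:,0]-np.maximum(a[:,:,1],a[:,:,2])>75)).astype(np.uint8)
    m=max(((l==i).astype(np.uint8) for N,l in[cv2.connectedComponents(m)] for i in range(1,N)),key=np.sum)
    D=cv2.distanceTransform(np.pad(m,1),cv2.DIST_L2,5)
    if n=="top":D[:300]=0
    else: D[:,130:]=0
    p=np.argwhere(D>D.max()-.6).mean(0)-1;c=((p[1]+.5)/8-.5+x0,(p[0]+.5)/8-.5+y0)
    ys,xs=np.nonzero(m);print(n,"centre",c,"r px",D.max()/8,"ang",ang(n,c,.16),"ends",ys.max()/8+y0,xs.min()/8+x0)
```

```text
top centre (np.float64(255.60416666666666), np.float64(205.04166666666666)) r px 3.375 ang (np.float64(0.9382057884112397), np.float64(0.15193651673166864)) ends 209.0 249.875
side centre (np.float64(284.5416666666667), np.float64(147.8125)) r px 3.020737 ang (np.float64(0.9298108214101363), np.float64(0.15211180245151623)) ends 154.625 281.75
```

arm_command(
  commands=[0,0,0,-1,0,-0.4,5,0,0,0,-0.8,0,-0.3,5,0,0,0,0,0,0,5,0,0,0,0,0,0,5,0,0,0,0,0,0,5],
)

```text
time_s: 15.4
tcp_pos: [0.6234, -0.0194, 0.2245]
tool_rot: [-0.003, -0.108, 0.994, 0.0]
force: [-6.5, 2.7, -7.2]
gripper_width: 0.18
gripper_force: 45.0
```

arm_command(
  commands=[0,0,0,0,0,0,5,0,0,0,0,0,0,5,0,0,0,0,0,0,5,0,0,0,0,0,0,5,0,0,0,0,0,0,5],
)

```text
time_s: 15.82
tcp_pos: [0.6233, -0.0194, 0.2244]
tool_rot: [-0.003, -0.108, 0.994, 0.0]
force: [-6.2, 3.6, -7.1]
gripper_width: 0.176
gripper_force: 45.0
```

```bash
python3 m.py
python3 - <<'E'
from h import *
S=get_image("side");T=get_image("top")
# parallelism check in the side view: left flap edge & red bar, for the last look
A=cv2.resize(S[125:225,265:400],None,fx=5,fy=5,interpolation=cv2.INTER_CUBIC);cv2.imwrite("pics/z.png",A[:,:,::-1])
E
```

```text
15.8667 [ 0.62334396 -0.01940529  0.2244269 ] [-6.39298798  3.08713522 -7.0055255 ] flap 0.934 [0.933 0.935] 37
ptr (np.float64(0.9268824110653956), np.float64(0.1518830259266824))
```

View pics/z.png

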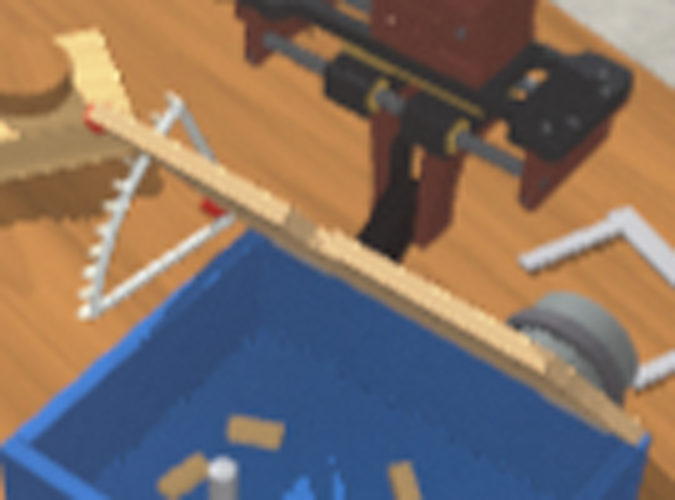

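The side view shows the flap lined up with the pointer: the tip ball at (92,118) sits just behind its free corner at (95,107). The mean of my pointer estimates is about 0.94 and the flap is at 0.934, so I'll make one last small nudge.

arm_command(
  commands=[0,0,0,-0.8,0,-0.3,5,0,0,0,0,0,0,5,0,0,0,0,0,0,5,0,0,0,0,0,0,5,0,0,0,0,0,0,5],
)

```text
time_s: 16.38
tcp_pos: [0.6241, -0.0192, 0.2246]
tool_rot: [-0.003, -0.108, 0.994, 0.0]
force: [-5.5, 4.2, -6.7]
gripper_width: 0.176
gripper_force: 45.0
```

arm_command(
  commands=[0,0,0,0,0,0,5,0,0,0,0,0,0,5,0,0,0,0,0,0,5,0,0,0,0,0,0,5,0,0,0,0,0,0,5],
)

```text
time_s: 16.8
tcp_pos: [0.6241, -0.0193, 0.2247]
tool_rot: [-0.003, -0.108, 0.994, 0.0]
force: [-6.6, 3.3, -7.3]
gripper_width: 0.181
gripper_force: 45.0
```

```bash
python3 m.py && python3 -c "
from plant import close_job
print(close_job())"
```

```text
16.85 [ 0.62406652 -0.01924478  0.22464126] [-6.66811662  3.56666327 -6.92056689] flap 0.939 [0.939 0.941] 37
ptr (np.float64(0.9268824110653956), np.float64(0.1518830259266824))
the job is handed in; nothing more can be done
None
```

The job is handed in at 16.9 s: the collar lies flat in the green tray, and the fingers hold the flap still at about 0.94 rad, against a pointer reading of 0.93–0.94 rad (good to roughly 0.02 rad); the verdict was not shown.

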